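# Run-out check of a clay cup on a banding wheel

## Robot

A 6-joint arm with a two-finger parallel gripper is mounted at the origin on the work surface. World frame = base frame: x ahead of the robot, y to its left, z up, the work surface at z = 0. Lengths are in m, angles in rad, forces in N, time in s.
With the tool pointing down it reaches from about 0.35 to 0.925 m from the base axis. Payload 6.4 kg.
Tool frame: the origin (TCP) lies where the fingers leave the gripper's body, on its centre line; the fingertips stand 73 mm ahead of it and the grasp point (between the pads) lies 54 mm ahead of it; z points along the fingers, y is the line along which they close (so a half turn about z gives the same grasp; the last joint's range is limited). The gripper opens to 85 mm and grips with 20 to 120 N. Pads are 22 mm wide; open, the fingers measure 114 mm over their backs; the gripper's body (76 mm by 85 mm) begins 54 mm behind the grasp point. The pads swing forward as they close: fully open they stand 13 mm farther back than shut.
Start: joints at [1.141, 0.245, 1.558, -0, 1.339, -0.174], TCP at [0.164, 0.629, 0.304] pointing down, gripper open.
Joint ranges: [-3.13, 3.13], [-1.02, 2.26], [0.13, 2.54], [-0.95, 4.09], [0.21, 2.88], [-2.74, 2.74]. Speed limits (rad/s): [2.57, 2.57, 3.14, 3.14, 3.14, 3.14].

## Interface

Orientations are given as a rotation vector (axis times angle).
In Python, from plant import bot, planner, eyes, ticket, nets gives the robot as it stands. Calls block until the motion is done:
- bot.move_to(position, orientation): joint-space move of the TCP to a pose.
- bot.move_l(position, frame=None, rate=0.15, stop_force=None): straight line of the TCP; frame=None keeps the orientation; rate is the mean speed in m/s. With stop_force (N) it stops when the force on the tool has changed by that much, and returns True; else False.
- bot.movej(angles): joint-space move.
- bot.grip(opening, force=None): finger opening in m; force is the grip in N (None keeps the last); returns when the fingers have stopped.
- bot.dwell(seconds).
- planner.solve_ik(position, orientation): joint angles nearest the present ones, or None.
- eyes.grab_frame(name): name is "scene" or "top" or "wrist"; returns a dict with "img" (400x640x3 uint8, red, green, blue), "depth" (400x640 float32, m along the optical axis (not along the pixel's ray), 0 where there is no reading), "vfov" (degrees; the focal length in pixels is half the picture's height over the tangent of half this angle, whatever the lens; pixels are square), "cx", "cy" (the principal point, pixels), "eye" and "orientation" of the camera in the world. Camera axes: x right, y down, z forward; pixel columns grow to the right and rows downward; lengths in m; the calibration is good to about 2 mm. A picture is of the moment at which its call begins.
A pose or a line that the arm cannot do raises bot.IKError and nothing moves.
- ticket.close_job(): hands the job in; it is judged then, once.
Trained networks look in the newest picture that a camera, given by its name, has taken for a name from the list of things; names that differ only in an ending like _2 or _b are one class to them, and where a whole thing is asked for, a point or a joint stands for the part that bears it (a point fixed in the world has none). Each returns a list of dicts, best first, with "conf" (0 to 1); they miss things now and then, are a little off and sometimes report something else, mostly with a low value. They report only what shows in the picture. A call takes as long as a camera call. They do not tell look-alikes from the thing itself.
- nets.recognise(thing, camera): "at" ([column, row] as shares, 0 to 1, of the picture: columns of its width, rows of its height, amid what is visible of it).
- nets.silhouettes(thing, camera): "pixels" (400x640 bool, what is visible of it) and "at" ([column, row] as shares, 0 to 1, of the picture: columns of its width, rows of its height, amid what is visible of it).
Readings, each from a call of its own:
- bot.get_time(): time.
- bot.get_joint_positions(): joint angles.
- bot.get_joint_velocities(): joint speeds.
- bot.get_joint_torque(): joint torques, N m.
- bot.get_position(): TCP position.
- bot.get_orientation(): TCP orientation.
- bot.get_contact_force(): force on the tool from outside, world axes, zero at the start.
- bot.get_ft_torque(): the same for the moment, N m.
- bot.get_finger_gap(): finger opening in m.
- bot.get_grasp_force(): force on a finger pad.
Only numpy, scipy, OpenCV 4.12 (cv2) and the standard library are available. Lean on these libraries where they do the work, as an engineer would, in place of code of your own. Each camera call takes 0.05 s, during which the arm holds its last target. There are 200 camera calls.

## Task

Check the freshly turned cup on the banding wheel: spin the wheel anticlockwise (seen from above) by stroking its sprung black ring with the closed fingertips, keep it turning at 8 to 12 turns a minute for at least 8 seconds without a break, never above 16 turns a minute and never backwards beyond a slow nudge, then stop it with the outer end of its yellow line at the red pointer, let go and leave it at rest. The cup is soft and only stands on the wheel: do not touch it or the gauge over it, do not press the ring hard (stay well under 30 N), and leave the other things on the table alone.

Things in the scene. Friction and masses are not known exactly. Their poses are not given: they have to be found in the camera images.
- station: plywood board 440 x 380 x 18 mm that carries the banding wheel, the gauge and the red pointer; fixed to the table, its place and yaw vary. Origin on the table, on the wheel's vertical axis; +x towards the gauge's post, +y towards the red pointer, z up
- head (a joint): angle of the banding wheel's head, rad, no stops, grows anticlockwise seen from above; 0: yellow line along the station's +x; pi/2 (plus whole turns): at the red pointer. Nominal inertia 0.06 kg m2 (7 kg; 0.7 to 1.4 times that), bearing damping 0.0025 N m s/rad, dry friction about 0.002 N m: at 1 rad/s it loses about 0.07 rad/s each second
- mark (a point): outer end of the yellow radial line (62 x 16 mm) on the black drive ring, at radius 140 mm, at the height of the ring's top, turns with the wheel
- stop (a point): fixed point just inside the tip of the red pointer, at radius 140 mm and the height of the ring's top: here the mark must stop. The red pointer is a post 30 x 26 mm beside the rim, from 155 mm off the wheel's axis outwards, no higher than the wheel's top
- axis (a point): fixed point on the wheel's axis at the height of its black drive ring's top, 106 mm above the table. The ring is rubber-faced, flat, radii 80 to 145 mm, and floats on springs: it gives from 2.5 N on, 1.5 N per mm, 7.8 mm at most. Fingertips that press it 2 to 5 mm down carry the wheel along or brake it, friction 0.5 to 1. Below it lies the aluminium head, 300 mm across
- cup: dark-brown raw clay cup standing loose and upside down on the aluminium plate (160 mm across, top 108 mm above the table) in the middle of the wheel, 86 mm across, 55 mm high (163 mm above the table), its handle reaching 71 mm from its axis; 0.3 kg. Origin: centre of its underside, z up. Must not be touched
- gauge: gauge over the cup, fixed, not to be touched: 18 mm steel post 215 mm from the wheel's axis along the station's +x, 295 mm high; an arm from it at 260 to 276 mm height towards the axis, ending 30 mm short of it in a white dial (48 mm across, 244 to 292 mm high) with a brass pin down to 178 mm. Bars the gripper's way round over the station's +x side. Origin as the station's
- cup_left: finished dark-brown clay cup standing upside down, 108 mm across without its handle, 69 mm high; origin: centre of its underside. Leave alone.
- cup_right: second such cup (same size and origin). Leave alone.
- slip_jar: cream jar with a white lid, 72 mm across, 55 mm high; origin: centre of its underside. Leave alone.
- spray: green bottle with a black cap, 64 mm across, about 170 mm high; origin: centre of its underside. Leave alone.
- mallet: turned light-wood mallet standing on its head, 56 mm across, 135 mm high; origin: centre of its underside. Leave alone.
Things that resemble listed ones, but are neither listed nor needed, are in the scene too. Leave any pink or turquoise look-alike of the cup alone.

How it is judged:
By the outcome, as a careful person would: the job done as asked, in the order asked, and still so for the second after the job is handed in, with the robot touching nothing.
It also fails if it takes over 72 s, if anything falls off the work surface, if the arm or the gripper's body presses on something with over 40 N, if the wrist force passes 120 N, or if a joint passes its speed limit or range.

## Working session

There is one attempt and no reset: what is moved stays moved. The work goes in short steps, each a Python script; the robot and the scene stay as the last script left them, time stands still between calls to the robot, and variables do not carry over. Pictures are saved under pics/ and viewed, at most 10 in all, crops included, and the job is handed in when it is done.

```bash
ls; mkdir -p pics
cat > h.py <<'E'
import numpy as np, cv2
from scipy.spatial.transform import Rotation as R
from plant import bot, planner, eyes, ticket, nets
def rays(f,uv):
    uv=np.atleast_2d(np.asarray(uv,float)); h=f["img"].shape[0]
    fl=h/2/np.tan(np.radians(f["vfov"])/2)
    d=np.c_[(uv[:,0]-f["cx"])/fl,(uv[:,1]-f["cy"])/fl,np.ones(len(uv))]
    return d@Rm(f).T
def Rm(f):
    o=np.asarray(f["orientation"],float)
    return o if o.shape==(3,3) else R.from_rotvec(o).as_matrix()
def at_z(f,uv,z):
    d=rays(f,uv); e=np.asarray(f["eye"]); return e+d*((z-e[2])/d[:,2])[:,None]
def cloud(f):
    v,u=np.mgrid[0:400,0:640]; d=rays(f,np.c_[u.ravel(),v.ravel()])
    return (np.asarray(f["eye"])+d*f["depth"].reshape(-1,1)).reshape(400,640,3)
E
python3 - <<'E'
from h import *
print(bot.get_time())
for c in("top","scene"):
    f=eyes.grab_frame(c); cv2.imwrite(f"pics/{c}0.png",f["img"][:,:,::-1]); np.savez(f"{c}0.npz",**f)
    print(c,f["vfov"],f["cx"],f["cy"],f["eye"],f["orientation"])
    for n in("station","head","mark","cup","gauge","slip_jar","spray","mallet"):
        print(n,[(np.round(np.array(r["at"])*[640,400],1).tolist(),round(r["conf"],2)) for r in nets.recognise(n,c)])
print(bot.get_time(), bot.get_orientation(),bot.get_contact_force())
E
```

```text
pics
0.0
top 57.61314492311537 319.61512591060244 192.43697552443632 [0.43497614 0.0077841  1.32629218] [-2.2080823   2.16747954 -0.05989756]
station [([307.9, 164.8], 0.65)]
head [([309.0, 181.4], 0.81)]
mark [([306.8, 182.0], 0.84)]
cup [([392.7, 162.5], 0.83), ([304.1, 178.9], 0.8), ([392.1, 208.1], 0.74), ([309.1, 182.9], 0.62)]
gauge [([305.9, 119.2], 0.67)]
slip_jar [([419.1, 257.2], 0.55)]
spray [([450.4, 161.3], 0.67)]
mallet [([201.7, 152.1], 0.58)]
scene 47.534933858613385 325.5446806414675 207.10298090754972 [1.08256321 0.82994741 0.88268487] [-0.74253929 -2.50379646  1.21582685]
station [([306.6, 258.6], 0.9), ([256.6, 195.6], 0.21)]
head [([331.6, 229.9], 0.66), ([323.9, 152.8], 0.53)]
mark [([328.5, 234.2], 0.68)]
cup [([324.6, 218.0], 0.8), ([262.8, 199.1], 0.47), ([294.6, 188.5], 0.46), ([308.8, 258.0], 0.3), ([324.7, 151.7], 0.24)]
gauge [([256.7, 197.8], 0.7), ([325.5, 154.7], 0.44)]
slip_jar [([323.8, 153.1], 0.82)]
spray [([227.9, 155.6], 0.58)]
mallet [([391.4, 361.6], 0.76)]
0.9 [4.00712177e-01 3.11587901e+00 2.03823605e-05] [ 0.74711653 -0.22708224 -0.05279285]
```

View pics/top0.png

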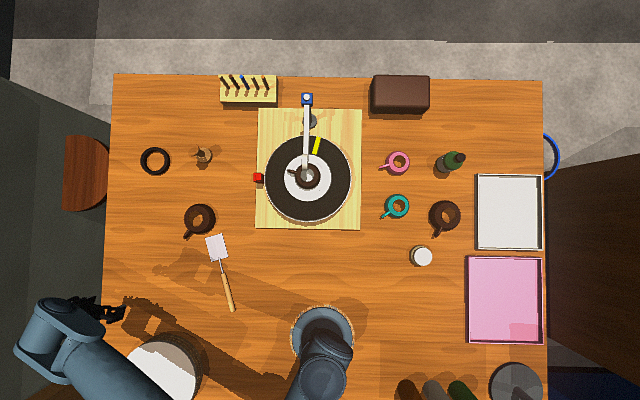

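View pics/scene0.png

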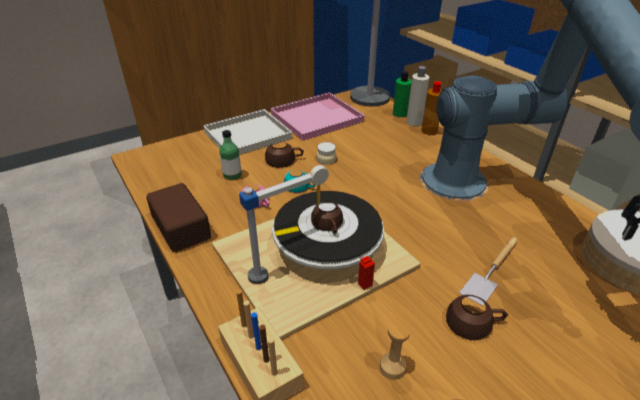

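Top view: the wheel is at (308,181), with the real brown cup at (306,177) under the gauge. The yellow line is at (317,145), the red pointer at (258,177), and the gauge post at (307,98). The pink (397,161) and turquoise (397,206) cups and the brown cups at (200,217) and (444,215) must be left alone. Next I'll fit the wheel and check the API.

View pics/crop.png

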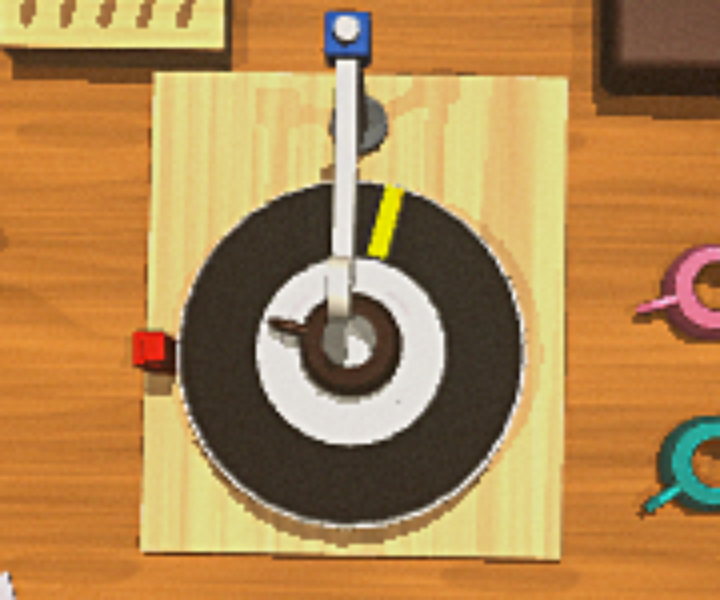

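The crop shows the brown cup on the wheel with its handle to the left, the yellow line near crop (385,222), the red pointer at (150,350), and the gauge post cap at (347,35). Next: station yaw from the board and pointer, a feasibility check for the strokes, and the approach.

Run:
```python
from h import *
f=dict(np.load("top0.npz")); ax=np.array([.55891,.05828])
c=np.array([[153,72],[567,75],[560,558],[141,550]])/4.+[220,90]-.375
W=at_z(f,c,.018)[:,:2]; print(W.round(4))
a=lambda d:np.arctan2(d[1],d[0])
print("yaw edges",a(W[0]-W[3]),a(W[1]-W[2]),a(W[0]-W[1])-np.pi/2,a(W[3]-W[2])-np.pi/2,"center",W.mean(0))
hsv=cv2.cvtColor(f["img"],cv2.COLOR_RGB2HSV).astype(int)
red=((hsv[...,0]<8)|(hsv[...,0]>172))&(hsv[...,1]>170)&(hsv[...,2]>90)
red[:165]=0;red[195:]=0;red[:,:245]=0;red[:,275:]=0
v,u=np.nonzero(red); print(red.sum(),u.min(),u.max(),v.min(),v.max())
bright=red&(hsv[...,2]>200)
for m in(red,bright):
    v,u=np.nonzero(m); q=at_z(f,[u.mean(),v.mean()],.106)[0,:2]; print(m.sum(),q,a(q-ax)-np.pi/2,np.hypot(*(q-ax)))
s=dict(np.load("scene0.npz"))
# tool feasibility: y tangential (-Y world), tilt about tool x
def ori(th,yaw=0): # tool z down; tool y along -Y ; th>0: tip leads toward -Y
    base=np.array([[1,0,0],[0,-1,0],[0,0,-1.]])
    return (R.from_euler("x",-th)*R.from_matrix(base))
for th in(-.6,-.3,0,.3,.6):
    o=ori(th); tip=o.apply([0,0,.073]); p=np.array([ax[0]-.123,ax[1],.103])-tip
    q=planner.solve_ik(p,o.as_rotvec()); print(th,tip.round(3),None if q is None else np.round(q,2))
```

```text
[[ 0.8209  0.2478]
 [ 0.8246 -0.1307]
 [ 0.3853 -0.1296]
 [ 0.3853  0.2459]]
yaw edges 0.004277299224893837 -0.002482984905050958 0.009803027847046009 -9.71325859564498e-05 center [0.6039995  0.05837011]
68 253 261 173 181
68 [0.55805666 0.22886742] 0.005002348079316432 0.17058955386610936
51 [0.55969004 0.22949469] -0.004555875462764369 0.1712164649150557
-0.6 [ 0.     0.041 -0.06 ] [-0.45  0.    2.18  0.56  1.3   0.87]
-0.3 [ 0.     0.022 -0.07 ] [-0.3  -0.08  2.19  0.31  1.15  1.13]
0 [ 0.     0.    -0.073] [-0.13 -0.1   2.17 -0.    1.06  1.44]
0.3 [ 0.    -0.022 -0.07 ] [ 0.05 -0.03  2.14 -0.34  1.08  1.79]
0.6 [ 0.    -0.041 -0.06 ] [ 0.2   0.09  2.09 -0.64  1.18  2.08]
```

```bash
cat >> h.py <<'E'
AX=np.array([.5589,.0583]); PT=np.pi/2+.002; RS=.123; XS=AX[0]-RS; L=.07; TH=.8
def ori(th):
    return (R.from_euler("x",-th)*R.from_matrix(np.diag([1,-1,-1.])))
def top():
    f=eyes.grab_frame("top"); return f
E
python3 - <<'E'
from h import *
bot.grip(0,20)
bot.move_to([XS,AX[1]+.0,.23],ori(0).as_rotvec()); print(bot.get_time(),bot.get_position(),bot.get_finger_gap())
# air test of stroke timing
z=.23
bot.move_to([XS,AX[1]+L/2,z],ori(-TH).as_rotvec()); print("pre",bot.get_time())
t=bot.get_time(); bot.move_l([XS,AX[1]-L/2,z],ori(TH).as_rotvec(),rate=.07); print("stroke T",bot.get_time()-t, bot.get_position())
t=bot.get_time(); bot.move_to([XS,AX[1],.195],ori(0).as_rotvec()); print("back",bot.get_time()-t)
f0=bot.get_contact_force()
hit=bot.move_l([XS,AX[1],.17],rate=.03,stop_force=1.5)
print(hit,bot.get_position(),np.array(bot.get_contact_force())-f0,bot.get_time())
bot.move_l([XS,AX[1],.2],rate=.1)
f=top(); print(mark_angle(f,AX),bot.get_time()); cv2.imwrite("pics/t1.png",cv2.resize(f["img"][90:240,220:400,::-1],None,fx=3,fy=3))
E
```

```text
3.9333 [0.43604934 0.05870834 0.23017884] 0.00019562505444456244
pre 4.675
stroke T 1.75 [0.43612373 0.02338233 0.23044723]
back 0.8167
True [0.43571168 0.0584078  0.17752024] [ 0.15807999 -0.02102269  3.96978422] 7.8333
(np.float64(-0.24369393286090366), 87) 8.2583
```

```bash
cat >> h.py <<'E'
def ready():
    bot.move_to([XS,AX[1]+L/2,.2],ori(-TH).as_rotvec())
def stroke(z,rate):
    bot.move_l([XS,AX[1]+L/2,z],rate=.15)
    t=bot.get_time(); bot.move_l([XS,AX[1]-L/2,z],ori(TH).as_rotvec(),rate=rate); T=bot.get_time()-t
    return T
def lift(): bot.move_l([XS,AX[1]-L/2,.205],rate=.2)
def speed(n=4,gap=.1):
    "(t, angle from pointer, omega) by camera"
    D=[]
    for i in range(n):
        t=bot.get_time(); a,k=mark_angle(top(),AX)
        if a is not None: D.append((t,a))
        if i<n-1: bot.dwell(gap)
    if len(D)<2: return D,None
    D=np.array(D); D[:,1]=np.unwrap(D[:,1]); p=np.polyfit(D[:,0],D[:,1],1)
    return (D[-1,0],np.polyval(p,D[-1,0])),p[0]
E
python3 - <<'E'
from h import *
ready(); print(bot.get_time())
print("T",stroke(.1778,.028)); print(speed(4),bot.get_time())
E
```

```text
9.0083
T 2.6500000000000004
((np.float64(12.4083), np.float64(-0.08493890749131838)), np.float64(0.04254838518671815)) 12.4583
```

Run:
```python
from h import *
lift(); ready(); print(speed(2,.2))
print("T",stroke(.1762,.028)); print(speed(4),bot.get_time())
```

```text
((np.float64(14.425), np.float64(-0.06277210868526881)), np.float64(-0.00833503296809893))
T 2.6499999999999986
((np.float64(17.8833), np.float64(2.0607638610787387)), np.float64(0.9719322778039017)) 17.9333
```

```bash
cat > cyc.py <<'E'
from h import *
import h,sys
h.L=.04
def one():
    t=bot.get_time(); return t,mark_angle(top(),AX)[0]
def cycle(rate,z=.1762):
    a=one(); lift(); ready(); b=one()
    T=stroke(z,rate); c=one(); bot.dwell(.15); d=one()
    S=[a,b,c,d]; W=[]
    for p,q in((a,b),(c,d)):
        W.append(None if p[1] is None or q[1] is None else round(((q[1]-p[1])%(2*np.pi))/(q[0]-p[0]),3))
    avg=None if b[1] is None or c[1] is None else round(((c[1]-b[1])%(2*np.pi))/(c[0]-b[0]),3)
    print("t",round(d[0],2),"T",round(T,2),"coast",W[0],"stroke avg",avg,"exit",W[1],"ang",d[1])
E
python3 - <<'E'
from cyc import *
cycle(.0225)
E
```

```text
t 22.18 T 1.93 coast 0.933 stroke avg 1.051 exit 1.476 ang 0.1664164027346314
```

Run:
```python
from cyc import *
A=[one()]; lift(); A.append(one()); bot.dwell(.1); A.append(one());print(A)
t,a=zip(*A); a=np.unwrap(a); print(np.diff(a)/np.diff(t))
```

```text
[(22.2333, np.float64(0.20697841461194597)), (22.575, np.float64(0.5890303607961522)), (22.725, np.float64(0.7658818131474296))]
[1.11809174 1.17900968]
```

Run:
```python
from cyc import *
cycle(.0225); cycle(.0225)
```

```text
t 26.97 T 1.93 coast 1.117 stroke avg 1.152 exit 1.23 ang -0.6763062558946061
t 31.25 T 1.93 coast 1.156 stroke avg 1.173 exit 1.235 ang -1.9480016611831386
```

Run:
```python
from cyc import *
A=[one()]; lift(); ready(); 
for i in range(4): A.append(one()); bot.dwell(.25)
A.append(one())
t,a=map(np.array,zip(*A)); ok=[i for i in range(len(a)) if a[i] is not None]
t=t[ok];a=np.unwrap(a[ok].astype(float)); p=np.polyfit(t-t[-1],a,2)
print(t[-1],a[-1],"w",p[1],"dec",2*p[0],"w0",np.polyval(np.polyder(p),t[0]-t[-1]),t,a,np.polyval(p,t-t[-1])-a)
```

```text
34.25 1.40006551355897 w 0.9721579284804576 dec -0.09434147366740595 w0 1.250465275799305 [31.3  33.05 33.35 33.65 33.95 34.25] [-1.88956243  0.17739722  0.46311295  0.77932603  1.09060621  1.40006551] [ 0.00171812 -0.02138768  0.01426154  0.01092266  0.00402596 -0.0095406 ]
```

Run:
```python
from cyc import *
def fit(A):
    A=[x for x in A if x[1] is not None]; t,a=map(np.array,zip(*A)); a=np.unwrap(a)
    print("t",t.round(2),"ang",a.round(3),"rate",(np.diff(a)/np.diff(t)).round(3))
b=one(); T=stroke(.1762,.0205); A=[one()]; lift(); A.append(one()); ready(); A.append(one()); bot.dwell(.2); A.append(one()); print(b,T); fit(A)
b=one(); T=stroke(.1762,.0205); A=[one()]; lift(); A.append(one()); bot.move_to([XS,AX[1],.2],ori(0).as_rotvec()); A.append(one()); bot.dwell(.2); A.append(one()); print(b,T); fit(A)
```

```text
(34.3, np.float64(1.449718287303407)) 2.1000000000000014
t [36.76 37.1  38.56 38.81] ang [-2.198 -1.817 -0.302 -0.074] rate [1.114 1.039 0.911]
(38.8583, np.float64(-0.04902050566895134)) 2.0999999999999943
t [41.32 42.52 42.78] ang [2.583 3.892 4.147] rate [1.083 1.021]
```

Run:
```python
from cyc import *
y0=AX[1]+.015
bot.move_l([XS,y0,.184],rate=.06)
A=[one()]; bot.dwell(.35); A.append(one()); bot.dwell(.3); A.append(one())
t,a=map(np.array,zip(*A)); a=np.unwrap(a.astype(float)); w=np.polyfit(t,a,1)[0]; print(t,a,w)
tgt=PT-.27
while tgt<a[-1]: tgt+=2*np.pi
d=tgt-a[-1]; dt=d/(w-.035*d/w-.03)
bot.dwell(max(0,dt-.45)); A=[one()]; bot.dwell(.05); A.append(one())
err=(tgt-A[-1][1]+np.pi)%(2*np.pi)-np.pi; now=bot.get_time(); w2=.93*w
print("remaining",err,dt); wait=err/w2-(now-A[-1][0])
if wait>0: bot.dwell(wait)
bot.move_l([XS,y0,.175],rate=.06)
print(one(),one(),PT,bot.get_contact_force(),bot.get_position(),bot.get_time())
```

```text
[43.3417 43.7417 44.0917] [-1.57152527 -1.1800704  -0.84950738] 0.9630679607491484
remaining 0.2401827250241726 2.517760324659663
(46.875, np.float64(1.3823354861543253)) (46.925, np.float64(1.3815203961090547)) 1.5727963267948966 [-0.80817925  0.31632948  6.62065738] [0.43652349 0.07326228 0.1756408 ] 46.975
```

Run:
```python
from cyc import *
bot.move_l([XS,AX[1]-.0085,.175],rate=.03)
f=top(); a,_=mark_angle(f,AX); print(a,PT-a)
d=(PT-a)*RS
if abs(d)>.0008: bot.move_l([XS,AX[1]-.0085-d,.175],rate=.02); f=top(); print(mark_angle(f,AX),bot.get_time())
cv2.imwrite("pics/stop.png",cv2.resize(f["img"][90:240,220:400,::-1],None,fx=4,fy=4))
```

```text
1.577194403325329 -0.004398076530432338
```

View pics/stop.png

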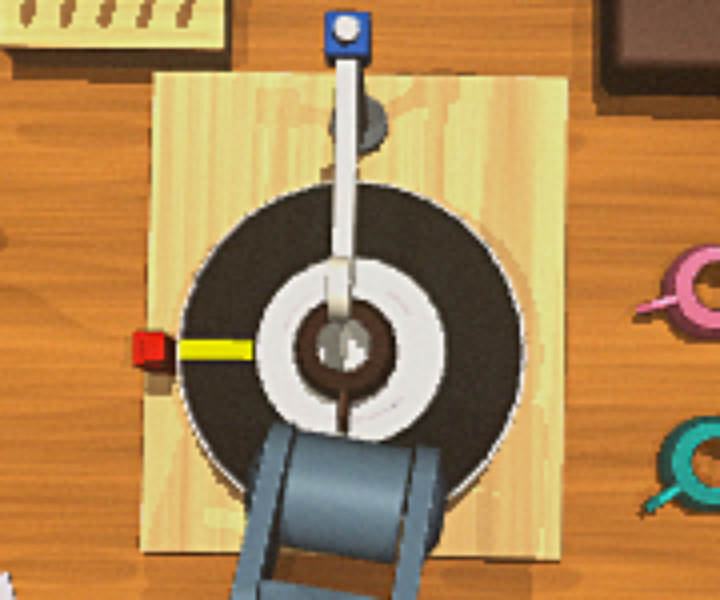

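The yellow line (crop 215,350) points straight at the red pointer (150,350), and the cup is still centred. I'll lift off and check that the wheel stays at rest.

Run:
```python
from cyc import *
p=bot.get_position()
bot.move_l([p[0],p[1],.19],rate=.03); bot.move_l([p[0],p[1],.27],rate=.12)
a=one(); bot.dwell(1.5); b=one(); print(a,b,PT,bot.get_contact_force())
```

```text
(49.425, np.float64(1.5758304446484563)) (50.975, np.float64(1.576348555452587)) 1.5727963267948966 [-0.08282489 -0.4190579  -0.58067188]
```

```bash
python3 -c "
from h import *
print(ticket.close_job())"
```

```text
the job is handed in; nothing more can be done
None
```

The job is handed in at about 51 s: by camera the wheel held roughly 8.7 to 11.7 turns a minute from about 31 to 43 s, peaking just under 12, then stopped and stayed at rest with the yellow line within 0.005 rad of the red pointer and the arm lifted clear.

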